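# Pop the touch-latch lid and swing it open

## Task

Open the wide component box for the next operator, using the fingers only to push: press the pad of its lid down to release the touch catch, let the spring raise the lid ajar, then push the lid up and over until it leans back fully open by itself, and move clear. Leave the narrow box shut, and do not pick up or shift anything else on the bench.

Things in the scene. Friction and masses are not known exactly. Their poses are not given: they have to be found in the camera images.
- wide_box: the wide blue box, fixed to the bench, 150 mm front to back (x), 200 mm wide (y), rim 82 mm above the bench, walls 5 mm; origin at the centre of its underside, its -x side is the front (towards the robot), z up. Its grey lid, 185 mm wide, lies inset between the walls, top 2 mm above the rim, hinged along the back
- wide_lid (a joint): hinge angle of the wide lid, rad: 0 shut on its touch catch, negative while pressed in (stop at -0.1), opens up and back to a stop at 1.9. Released by a press, a spring lifts it to 0.9, where it stays ajar and does not latch again. From there it swings freely (under 0.2 kg): pushed past upright (1.57) it falls back to 1.9 and stays; short of that it drops to 0.9
- wide_pad (a point): centre of the top of the round black rubber press pad (32 mm diameter, 1.5 mm high) near the front of the wide lid, 105 mm from the hinge line, 31 mm behind the inside of the front wall; moves with the lid; z square to the lid, -x to its front edge. A push of 4 to 8 N takes it down to its stop 10 mm in; the catch lets go from 8 mm, and the lid rises as the finger goes up
- wide_edge (a point): middle of the wide lid's front edge, half-way through its 6 mm thickness, 134 mm from the hinge line; moves with the lid; same axes as the pad
- wide_hinge (a point): middle of the wide lid's hinge line, 66 mm behind the box's origin and 81 mm above the bench; y runs along the hinge line, -x to the box's front
- narrow_box: the narrow blue box, fixed to the bench, 150 mm front to back (x), 130 mm wide (y), rim 82 mm above the bench, walls 5 mm; origin at the centre of its underside, its -x side is the front (towards the robot), z up. Its grey lid, 115 mm wide, lies inset between the walls, top 2 mm above the rim, hinged along the back
- narrow_lid (a joint): hinge angle of the narrow lid, rad: 0 shut on its touch catch, negative while pressed in (stop at -0.1), opens up and back to a stop at 1.9. Released by a press, a spring lifts it to 0.9, where it stays ajar and does not latch again. From there it swings freely (under 0.2 kg): pushed past upright (1.57) it falls back to 1.9 and stays; short of that it drops to 0.9
- narrow_pad (a point): centre of the top of the round black rubber press pad (32 mm diameter, 1.5 mm high) near the front of the narrow lid, 105 mm from the hinge line, 31 mm behind the inside of the front wall; moves with the lid; z square to the lid, -x to its front edge. A push of 4 to 8 N takes it down to its stop 10 mm in; the catch lets go from 8 mm, and the lid rises as the finger goes up
- narrow_edge (a point): middle of the narrow lid's front edge, half-way through its 6 mm thickness, 134 mm from the hinge line; moves with the lid; same axes as the pad
- cap_a: loose pale translucent plastic fitting, 42 mm diameter, 40 mm tall, standing in front of the wide box; bystander; origin at the centre of its underside
- cap_b: loose pale translucent plastic fitting, 42 mm diameter, 40 mm tall, standing in front of the narrow box; bystander; origin at the centre of its underside
- tape_roll: loose cardboard core ring lying flat, 90 mm outside diameter, 25 mm tall; bystander; origin at the centre of its underside
- oil_bottle: loose white bottle, 54 mm diameter, 130 mm tall; bystander; origin at the centre of its underside
- tub: loose white round tub, 80 mm rim, 50 mm tall; bystander; origin at the centre of its underside
- driver: loose screwdriver lying on the bench, under 40 mm tall; bystander; origin at the centre of its underside
- carton: loose cardboard carton, 80 x 60 x 50 mm; bystander; origin at the centre of its underside

How it is judged (in metres and radians):
On the way, in this order (a step that is already met when the one before it is completed fails the run):
1. the wide lid has sprung ajar (value of joint wide_lid between 0.6 and 1.3 rad), for 0.2 s.
2. the wide lid is pushed past upright (value of joint wide_lid above 1.7 rad), for 0.2 s.
At the end, for the whole second after the job is handed in: The wide lid is leaning back open beyond 1.75 rad and at rest, the narrow lid is shut (below 0.1 rad), and every bystander is within 40 mm of where it started (value of joint wide_lid above 1.75 rad and velocity of joint wide_lid below 0.1 rad/s and value of joint narrow_lid below 0.1 rad and distance of each of cap_a, cap_b, tape_roll, oil_bottle, tub, driver, carton from where it was at the start of the episode below 0.04 m); the robot touches nothing.
It fails at once if the narrow box is opened (value of joint narrow_lid above 0.1 rad).
It fails at once if a bystander is lifted, carried or knocked away (distance of any of cap_a, cap_b, tape_roll, oil_bottle, tub, driver, carton from where it was at the start of the episode above 0.04 m).
It also fails if it takes over 45 s, if anything falls off the work surface, if the arm or the gripper's body presses on something with over 40 N, if the wrist force passes 120 N, or if a joint passes its speed limit or range.

## Robot

A 6-joint arm with a two-finger parallel gripper is mounted at the origin on the work surface. World frame = base frame: x ahead of the robot, y to its left, z up, the work surface at z = 0. Lengths are in m, angles in degrees, forces in N, time in s.
With the tool pointing down it reaches from about 0.25 to 0.725 m from the base axis. Payload 9.7 kg.
Tool frame: the origin (TCP) lies at the very end of the fingers, on their centre line; the grasp point (between the pads) lies 19 mm behind it (bot.grip_depth is the distance from the TCP to the grasp point, in m); z points along the fingers, y is the direction in which the jaws open and shut (so a half turn about z gives the same grasp; the last joint's range is limited). The gripper opens to 85 mm and grips with 20 to 120 N. Pads are 22 mm wide; open, the fingers measure 114 mm over their backs; the gripper's body (76 mm by 85 mm) begins 54 mm behind the grasp point. The pads swing forward as they close: fully open they stand 13 mm farther back than shut.
Start: joints at [-71.734, 4.979, 10.078, 95.1, 0, 90], TCP at [0.172, -0.522, 0.231] pointing down, gripper open.
Joint ranges: [-179.16, 179.16], [-48.56, 103.87], [-65.8, 70.77], [-126.05, 130.52], [-82.76, 87.17], [-180, 180]. Speed limits (degrees/s): [127.2, 127.2, 147.25, 180, 180, 180].

## Interface

Orientations are given as [roll, pitch, yaw] about the fixed x, y, z axes, in that order (R = Rz(yaw) Ry(pitch) Rx(roll)).
In Python, from workcell import telemetry, optics, order, bot gives the robot as it stands. The module is installed in compiled form; this text tells all that it offers.
- The arm moves only by the shell command python3 -m inch 'ROWS' [FORCE]. ROWS is JSON, a list of rows, each a list of 7 numbers: the shift along the tool's x, y, z in m, then the turn, a rotation vector about the tool's x, y, z in rad, then the closure, from 0 (fully open) to 1 (shut). In form: [[tx, ty, tz, rx, ry, rz, grip], ...]. A call has 1 to 12 rows; each row is the pose to reach, as a shift and turn from the pose commanded when the call began, along the tool's axes at that moment; what a row does not reach only later rows make up. A row lasts 1/12 s, in which the tool goes at most 41.7 mm and 7.16 degrees, less where a joint would pass 70% of its speed; a pose out of reach is approached as far as the arm can. A call with a gripper value outside its range is refused whole. The fingers move at their own pace and stop on an object; FORCE is the grip in N (left out, the last holds). Time passes only in rows, so rows that repeat a pose let the fingers close. It gives the time, the measured TCP pose, the force and the opening at its end, in the units of the state.
- telemetry.get_obs(): the state, without advancing time (a new reading comes with each control period).
- optics.camera(name): name is "side" or "top"; returns (picture, depth): 420x560x3 uint8, red, green, blue; 420x560 float32, m along the optical axis (not along the pixel's ray), 0 where there is no reading.
- optics.camera_info(name): a dict with "camera_matrix" (3x3 intrinsics, pixels), "k1" (the pictures are not rectified: a ray, as slopes to the right and down, at radius r is drawn at 1 + k1 r^2 times it, then the intrinsics apply), "xyz" and "attitude" of the camera in the world. Camera axes: x right, y down, z forward; pixel columns grow to the right and rows downward; lengths in m; the calibration is good to about 2 mm. A picture is of the moment at which its call begins. camera_info takes no time and is no camera call.
- order.job_done(): hands the job in, once; it reports no verdict.
The state is a dict: "time": time; "q": joint angles; "qd": joint speeds; "joint_efforts": joint torques, N m; "ee_pos": TCP position; "tcp_rot": TCP orientation; "wrist_force": force on the tool from outside, world axes, zero at the start; "torque": the same for the moment, N m; "opening": finger opening in m.
Only numpy, scipy, OpenCV 4.12 (cv2) and the standard library are available. Lean on these libraries where they do the work, as an engineer would, in place of code of your own. Each camera call takes 0.05 s, during which the arm holds its last target. There are 200 camera calls.

## Working session

There is one attempt and no reset: what is moved stays moved. The work goes in short steps, Python scripts to look and compute and a shell command to move; the robot and the scene stay as the last step left them, time stands still between calls to the robot, and variables do not carry over. Pictures are saved under pics/ and viewed, about 8 in all and at most 12, crops included, and the job is handed in when it is done.

```bash
mkdir -p pics
cat > h.py <<'E'
import numpy as np, cv2
from scipy.spatial.transform import Rotation as R
from workcell import telemetry, optics, order, bot
def cam(n):
    i=optics.camera_info(n); K=np.array(i["camera_matrix"]); return i,K
def pose(i):
    return R.from_euler('xyz',i["attitude"],degrees=True).as_matrix(), np.array(i["xyz"])
def ray(n,uv):
    i,K=cam(n); k=i["k1"]; d=(np.array(uv,float)-K[:2,2])/[K[0,0],K[1,1]]
    s=d.copy()
    for _ in range(20): s=d/(1+k*(s@s))
    M,t=pose(i); return t, M@np.array([*s,1.])
def onz(n,uv,z):
    t,d=ray(n,uv); return t+d*(z-t[2])/d[2]
E
python3 - <<'E'
from h import *
for n in("top","side"):
    print(optics.camera_info(n)); p,d=optics.camera(n); cv2.imwrite(f"pics/{n}0.png",p[:,:,::-1]); np.save(n+"0.npy",d)
print(telemetry.get_obs())
E
```

```text
{'camera_matrix': array([[429.92882025,   0.        , 276.37767558],
       [  0.        , 429.92882025, 214.13899719],
       [  0.        ,   0.        ,   1.        ]]), 'k1': 0.03988743833670548, 'xyz': array([0.29260216, 0.0036095 , 1.19938044]), 'attitude': array([-169.2019337 ,   -0.57222681,  -89.41271152])}
{'camera_matrix': array([[525.71169532,   0.        , 279.6361323 ],
       [  0.        , 525.71169532, 213.91725609],
       [  0.        ,   0.        ,   1.        ]]), 'k1': 0.04617547645962672, 'xyz': array([0.1600464 , 0.71590263, 0.98329125]), 'attitude': array([-138.99203315,   -0.68845887, -152.0920738 ])}
{'time': 0.1, 'q': array([-7.17342732e+01,  5.00767521e+00,  1.00398690e+01,  9.50994977e+01,
        2.45022431e-03,  9.00001515e+01]), 'qd': array([-0.00532015, -0.065492  ,  0.13065528,  0.09549131, -0.09344275,
        0.06884604]), 'joint_efforts': array([-1.60026935e-03, -5.21561837e+01,  4.65653193e+01,  1.59579160e-02,
       -3.21503865e-05,  4.13343719e-05]), 'ee_pos': array([ 0.17233225, -0.52209319,  0.23066443]), 'tcp_rot': array([-1.79932696e+02, -2.45004460e-03,  1.82655723e+01]), 'wrist_force': array([0.32638138, 0.49580223, 0.4783205 ]), 'torque': array([ 0.00995386, -0.00772266,  0.0365382 ]), 'opening': 0.08520356218361004}
```

View pics/top0.png

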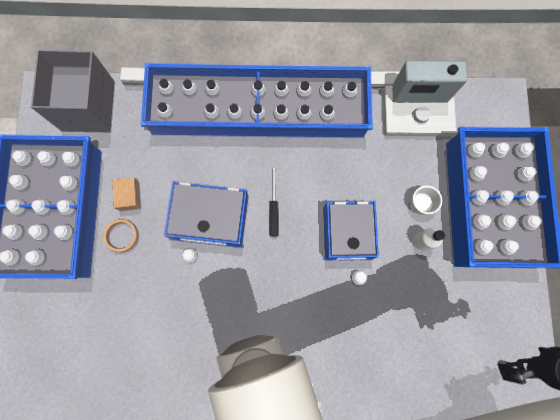

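View pics/side0.png

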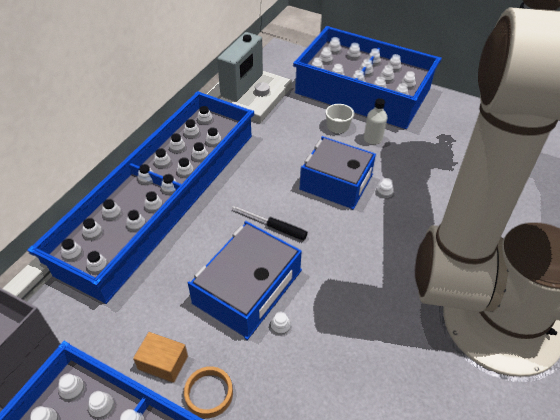

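Top view: wide box at about (206,214) with its pad at (203,226) and cap_a at (190,256). The narrow box is at (351,230) with cap_b at (359,278), and the screwdriver lies between the boxes at x≈274. The side view agrees: wide pad at (261,273), cap_a at (281,322).

```bash
cat > m.py <<'E'
from h import *
def blob(m,c,r):
    n,l,s,ce=cv2.connectedComponentsWithStats(m.astype(np.uint8)); k=[i for i in range(1,n) if np.hypot(*(ce[i]-c))<r and s[i,4]>25]
    return [(ce[i],s[i],l==i) for i in k]
for n,pc,bc in(("top",(203,226),(206,214)),("side",(261,273),(246,278))):
    p=cv2.imread(f"pics/{n}0.png"); hsv=cv2.cvtColor(p,cv2.COLOR_BGR2HSV)
    for c,s,m in blob(hsv[...,2]<60,pc,8): print(n,"pad",c,s[4],onz(n,c,.0855))
    blue=(hsv[...,0]>105)&(hsv[...,0]<130)&(hsv[...,1]>150)
    if n=="top":
        for c,s,m in blob(blue,bc,15):
            r=cv2.minAreaRect(cv2.findContours(m.astype(np.uint8),0,1)[0][0]); print("box",c,s)
            for q in cv2.boxPoints(r): print(q.round(1),onz(n,q,.082).round(4))
            # lid: grey interior
            f=cv2.findContours(m.astype(np.uint8),cv2.RETR_CCOMP,1); 
            for k in f[0]:
                if 500<cv2.contourArea(k):
                    a=cv2.approxPolyDP(k,4,True)[:,0]; print("poly",[(q.tolist(),onz(n,q,.082)[:2].round(4).tolist()) for q in a])
# triangulate pad
def tri(a,b):
    t1,d1=ray("top",a);t2,d2=ray("side",b); s=np.linalg.lstsq(np.c_[d1,-d2],t2-t1,rcond=None)[0]; x,y=t1+s[0]*d1,t2+s[1]*d2; return (x+y)/2,np.linalg.norm(x-y)
P=[]
for n,pc in(("top",(203,226)),("side",(261,273))):
    p=cv2.imread(f"pics/{n}0.png"); P.append(blob(cv2.cvtColor(p,cv2.COLOR_BGR2HSV)[...,2]<60,pc,8)[0][0])
print("tri",tri(*P))
for nm,uv,z in(("cap_a",(190,256),.03),("cap_b",(359,278),.03),("driverhandle",(274,218),.02),("drvtip",(274,168),.01),("narrow",(351,230),.082),("tape",(120,236),.02),("carton",(124,194),.05)): print(nm,onz("top",uv,z).round(3))
E
python3 m.py
python3 -c "
import cv2;p=cv2.imread('pics/top0.png')[165:275,150:260];cv2.imwrite('pics/c.png',cv2.resize(p,None,fx=5,fy=5,interpolation=3))"
```

```text
side pad [261.10144928 273.62318841] 138 [0.47324761 0.18300139 0.0855    ]Traceback (most recent call last):
  File "m.py", line 23, in <module>
    p=cv2.imread(f"pics/{n}0.png"); P.append(blob(cv2.cvtColor(p,cv2.COLOR_BGR2HSV)[...,2]<60,pc,8)[0][0])
                                             ~~~~~~~~~~~~~~~~~~~~~~~~~~~~~~~~~~~~~~~~~~~~~~~~~~~~~~^^^
IndexError: list index out of range
```

View pics/c.png

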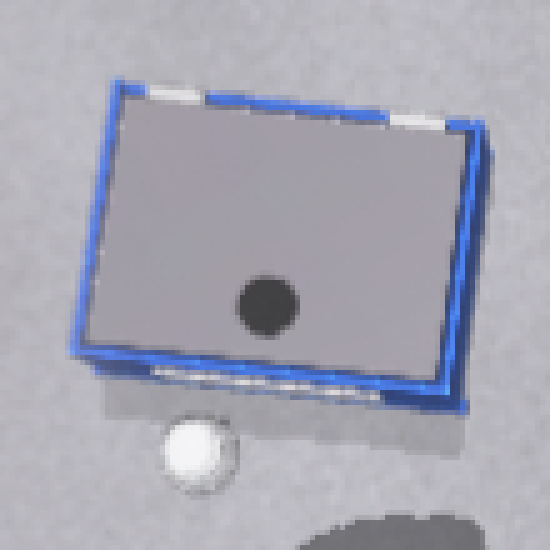

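Crop (5x): rim corners are back-left (117,82), back-right (485,122), front-right (449,393) and front-left (75,352). The pad is at (267,306) and cap_a at (199,452).

```bash
sed -i 's/\[...,2\]<60/[...,2]<90/' m.py
cat >> m.py <<'E'
C=np.array([(117,82),(485,122),(449,393),(75,352),(267,306),(199,452)],float); px=(C+.5)/5-.5+[150,165]
W=np.array([onz("top",q,z) for q,z in zip(px,[.082]*4+[.0855,.035])]); print(W.round(4))
yl=(W[0]-W[1]+W[3]-W[2])[:2]; xl=(W[0]-W[3]+W[1]-W[2])[:2]
print("yaw",np.degrees(np.arctan2(-yl[0],yl[1])),np.degrees(np.arctan2(xl[1],xl[0])),np.linalg.norm(yl)/2,np.linalg.norm(xl)/2,"ctr",W[:4].mean(0))
E
python3 m.py
```

```text
top pad [203.         225.72164948] 97 [0.47197522 0.18634139 0.0855    ]
side pad [260.8807947  273.53642384] 151 [0.47375209 0.18302925 0.0855    ]
tri (array([0.4716798 , 0.18570754, 0.09010627]), np.float64(0.0009078386684479323))
cap_a [0.398 0.227 0.03 ]
cap_b [ 0.343 -0.23   0.03 ]
driverhandle [0.507 0.001 0.02 ]
drvtip [0.654 0.002 0.01 ]
narrow [ 0.466 -0.202  0.082]
tape [0.451 0.422 0.02 ]
carton [0.563 0.41  0.05 ]
[[0.5926 0.2718 0.082 ]
 [0.5733 0.0749 0.082 ]
 [0.4275 0.0903 0.082 ]
 [0.4469 0.2855 0.082 ]
 [0.4718 0.1863 0.0855]
 [0.3997 0.2277 0.035 ]]
yaw -5.647572210665722 -5.710776499706387 0.19699501901128888 0.1464704475739242 ctr [0.5100654  0.18063923 0.082     ]
```

```bash
python3 -m inch '[[0.025,-0.029,-0.01,0,0,0.05,1],[0.05,-0.058,-0.02,0,0,0.1,1],[0.075,-0.087,-0.02,0,0,0.15,1],[0.1,-0.115,-0.02,0,0,0.2,1],[0.125,-0.144,-0.02,0,0,0.25,1],[0.15,-0.173,-0.02,0,0,0.3,1],[0.175,-0.202,-0.02,0,0,0.35,1],[0.2,-0.23,-0.02,0,0,0.419,1],[0.225,-0.259,-0.02,0,0,0.419,1],[0.25,-0.288,-0.02,0,0,0.419,1],[0.25,-0.288,-0.02,0,0,0.419,1],[0.25,-0.288,-0.02,0,0,0.419,1]]' 20
```

```text
time: 1.1
ee_pos: [0.3202, -0.1687, 0.2512]
tcp_rot: [180.0, -0.0, -5.4]
wrist_force: [-0.0, -0.6, 0.8]
opening: -0.0003
```

```bash
python3 -m inch '[[0.012,-0.037,0,0,0,0,1],[0.024,-0.074,0,0,0,0,1],[0.036,-0.111,0,0,0,0,1],[0.048,-0.148,0,0,0,0,1],[0.06,-0.185,0,0,0,0,1],[0.072,-0.222,0,0,0,0,1],[0.084,-0.26,0,0,0,0,1],[0.096,-0.3,0,0,0,0,1],[0.108,-0.335,0,0,0,0,1],[0.116,-0.367,0,0,0,0,1],[0.116,-0.367,0,0,0,0,1],[0.116,-0.367,0,0,0,0,1]]'; python3 -m inch '[[0,0,0,0,0,0,1],[0,0,0,0,0,0,1]]'
```

```text
time: 2.1
ee_pos: [0.4453, -0.014, 0.2513]
tcp_rot: [-178.2, 0.1, -2.9]
wrist_force: [-0.3, 0.5, 0.6]
opening: 0.0001
time: 2.27
ee_pos: [0.4448, -0.0135, 0.2513]
tcp_rot: [-178.2, 0.1, -2.8]
wrist_force: [0.5, -0.2, -0.4]
opening: -0.0002
```

```bash
python3 -c "
from h import *
o=telemetry.get_obs();print(o['q'].round(2),o['ee_pos'],o['tcp_rot'])"
```

```text
[ -2.87  -8.75  -1.06  97.76   1.76 179.94] [ 0.44478419 -0.01354809  0.25128815] [-1.78238590e+02  6.10266410e-02 -2.81271395e+00]
```

The last joint is at its 180° limit, so I'll use the equivalent half-turn, levelling the tool first.

```bash
python3 -m inch '[[0,0,0,-0.031,0,-0.08,1],[0,0,0,-0.031,0,-0.08,1],[0,0,0,-0.031,0,-0.08,1]]'; python3 -m inch '[[0,0,0,0,0,-0.12,1],[0,0,0,0,0,-0.24,1],[0,0,0,0,0,-0.36,1],[0,0,0,0,0,-0.48,1],[0,0,0,0,0,-0.6,1],[0,0,0,0,0,-0.72,1],[0,0,0,0,0,-0.84,1],[0,0,0,0,0,-0.96,1],[0,0,0,0,0,-1.08,1],[0,0,0,0,0,-1.2,1],[0,0,0,0,0,-1.32,1],[0,0,0,0,0,-1.44,1]]';python3 -m inch '[[0,0,0,0,0,-0.12,1],[0,0,0,0,0,-0.24,1],[0,0,0,0,0,-0.36,1],[0,0,0,0,0,-0.48,1],[0,0,0,0,0,-0.6,1],[0,0,0,0,0,-0.72,1],[0,0,0,0,0,-0.84,1],[0,0,0,0,0,-0.96,1],[0,0,0,0,0,-1.08,1],[0,0,0,0,0,-1.2,1],[0,0,0,0,0,-1.32,1],[0,0,0,0,0,-1.44,1]]'; python3 -m inch '[[0,0,0,0,0,-0.06,1],[0,0,0,0,0,-0.06,1],[0,0,0,0,0,-0.06,1]]'
```

```text
time: 2.52
ee_pos: [0.4446, -0.0131, 0.2515]
tcp_rot: [-180.0, -0.0, 1.7]
wrist_force: [0.2, -0.1, -1.9]
opening: 0.0
time: 3.52
ee_pos: [0.4446, -0.0134, 0.2515]
tcp_rot: [180.0, -0.0, 84.5]
wrist_force: [0.2, 0.1, -1.7]
opening: -0.0003
time: 4.52
ee_pos: [0.4446, -0.0134, 0.2515]
tcp_rot: [180.0, 0.0, 167.0]
wrist_force: [-0.4, -0.3, 0.5]
opening: -0.0
time: 4.77
ee_pos: [0.4447, -0.0134, 0.2514]
tcp_rot: [180.0, 0.0, 170.0]
wrist_force: [0.1, -0.1, -0.5]
opening: 0.0003
```

```bash
python3 -m inch '[[0.001,0.03,0,0,0,-0.075,1],[0.002,0.06,0,0,0,-0.075,1],[0.003,0.09,0,0,0,-0.075,1],[0.004,0.12,0,0,0,-0.075,1],[0.005,0.15,0,0,0,-0.075,1],[0.006,0.18,0,0,0,-0.075,1],[0.007,0.2,0,0,0,-0.075,1],[0.007,0.2,0,0,0,-0.075,1],[0.007,0.2,0,0,0,-0.075,1]]'; python3 -m inch '[[0,0,0.03,0,0,0,1],[0,0,0.06,0,0,0,1],[0,0,0.09,0,0,0,1],[0,0,0.12,0,0,0,1],[0,0,0.14,0,0,0,1],[0,0,0.15,0,0,0,1],[0,0,0.155,0,0,0,1],[0,0,0.155,0,0,0,1],[0,0,0.155,0,0,0,1]]'
```

```text
time: 5.52
ee_pos: [0.4716, 0.1856, 0.2509]
tcp_rot: [-180.0, -0.0, 174.5]
wrist_force: [0.2, -0.7, 0.6]
opening: 0.0002
time: 6.27
ee_pos: [0.4724, 0.1847, 0.0976]
tcp_rot: [180.0, 0.1, 174.5]
wrist_force: [0.9, -0.5, -0.6]
opening: 0.0001
```

Run:
```python
from h import *
p,d=optics.camera("side"); cv2.imwrite("pics/s1.png",cv2.resize(p[200:350,170:370,::-1],None,fx=3,fy=3))
```

```text
(no output)
```

View pics/s1.png

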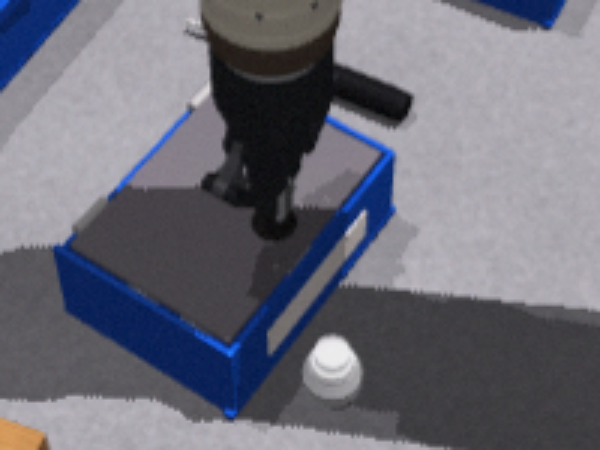

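The finger is centred just above the pad, at crop (272,222), and cap_a is untouched. Next I press, going down about 21 mm in steps to reach z≈0.077.

```bash
python3 -m inch '[[0,0,0.004,0,0,0,1],[0,0,0.008,0,0,0,1],[0,0,0.011,0,0,0,1],[0,0,0.014,0,0,0,1],[0,0,0.017,0,0,0,1],[0,0,0.019,0,0,0,1],[0,0,0.019,0,0,0,1]]'
```

```text
time: 6.9
ee_pos: [0.472, 0.185, 0.0774]
tcp_rot: [180.0, 0.1, 174.5]
wrist_force: [0.7, 1.0, 2.8]
opening: -0.0005
```

```bash
python3 -m inch '[[0,0,0.001,0,0,0,1],[0,0,0.002,0,0,0,1],[0,0,0.003,0,0,0,1],[0,0,0.003,0,0,0,1]]'
```

```text
time: 7.23
ee_pos: [0.4722, 0.1851, 0.0754]
tcp_rot: [180.0, 0.1, 174.5]
wrist_force: [-2.2, -0.2, 10.2]
opening: -0.0001
```

10 N means the pad is on its stop. Now raise.

```bash
python3 -m inch '[[0,0,-0.005,0,0,0,1],[0,0,-0.015,0,0,0,1],[0,0,-0.03,0,0,0,1],[0,0,-0.05,0,0,0,1],[0,0,-0.07,0,0,0,1],[0,0,-0.09,0,0,0,1],[0,0,-0.11,0,0,0,1],[0,0,-0.13,0,0,0,1],[0,0,-0.15,0,0,0,1],[0,0,-0.17,0,0,0,1],[0,0,-0.175,0,0,0,1],[0,0,-0.175,0,0,0,1]]'; python3 -m inch '[[0.02,0,0,0,0,0,1],[0.04,0,0,0,0,0,1],[0.06,0,0,0,0,0,1],[0.06,0,0,0,0,0,1],[0.06,0,0,0,0,0,1]]'
python3 - <<'E'
from h import *
p,d=optics.camera("side"); cv2.imwrite("pics/s2.png",cv2.resize(p[150:350,150:410,::-1],None,fx=2.5,fy=2.5))
E
```

```text
time: 8.23
ee_pos: [0.4722, 0.1851, 0.2507]
tcp_rot: [180.0, 0.1, 174.5]
wrist_force: [0.2, -0.1, -0.6]
opening: -0.0
time: 8.65
ee_pos: [0.4115, 0.1906, 0.2484]
tcp_rot: [-180.0, -0.0, 174.6]
wrist_force: [-0.0, -0.1, -0.3]
opening: -0.0
```

View pics/s2.png

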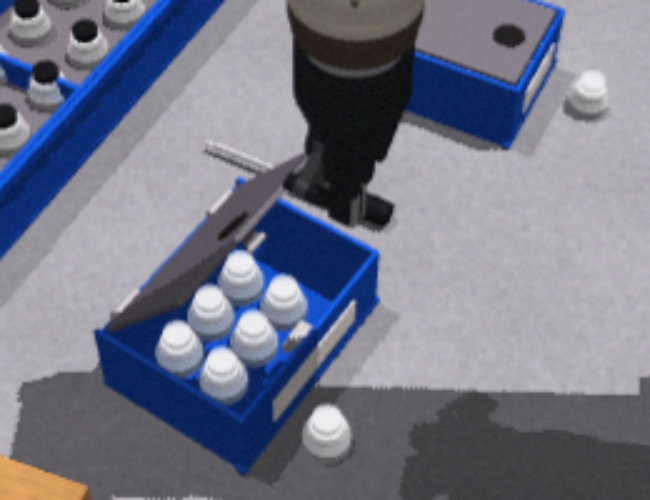

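The lid is ajar at about 0.9, with its edge near crop (310,160), and the fingers are clear in front of it. Next I lower to z≈0.15 and push towards the hinge.

```bash
python3 -m inch '[[0,0,0.02,0,0,0,1],[0,0,0.04,0,0,0,1],[0,0,0.06,0,0,0,1],[0,0,0.08,0,0,0,1],[0,0,0.098,0,0,0,1],[0,0,0.098,0,0,0,1]]'; python3 -m inch '[[-0.015,0,0,0,0,0,1],[-0.03,0,0,0,0,0,1],[-0.045,0,0,0,0,0,1],[-0.06,0,0,0,0,0,1],[-0.075,0,0,0,0,0,1],[-0.085,0,0,0,0,0,1],[-0.095,0,0,0,0,0,1],[-0.105,0,0,0,0,0,1],[-0.115,0,0,0,0,0,1],[-0.125,0,0,0,0,0,1],[-0.135,0,0,0,0,0,1],[-0.145,0,0,0,0,0,1]]';  python3 -m inch '[[-0.008,0,0,0,0,0,1],[-0.016,0,0,0,0,0,1],[-0.02,0,0,0,0,0,1],[-0.02,0,0,0,0,0,1],[-0.02,0,0,0,0,0,1]]'
python3 - <<'E'
from h import *
p,d=optics.camera("side"); cv2.imwrite("pics/s3.png",cv2.resize(p[150:350,150:410,::-1],None,fx=2.5,fy=2.5))
E
```

```text
time: 9.2
ee_pos: [0.4112, 0.1898, 0.147]
tcp_rot: [-179.8, -0.3, 174.5]
wrist_force: [-0.3, 0.5, -0.1]
opening: -0.0004
time: 10.2
ee_pos: [0.5574, 0.1767, 0.1512]
tcp_rot: [-180.0, 0.0, 174.5]
wrist_force: [-0.3, -0.0, 0.0]
opening: 0.0002
time: 10.62
ee_pos: [0.5763, 0.1749, 0.1511]
tcp_rot: [-180.0, -0.0, 174.5]
wrist_force: [-0.0, -0.5, -0.8]
opening: -0.0001
```

View pics/s3.png

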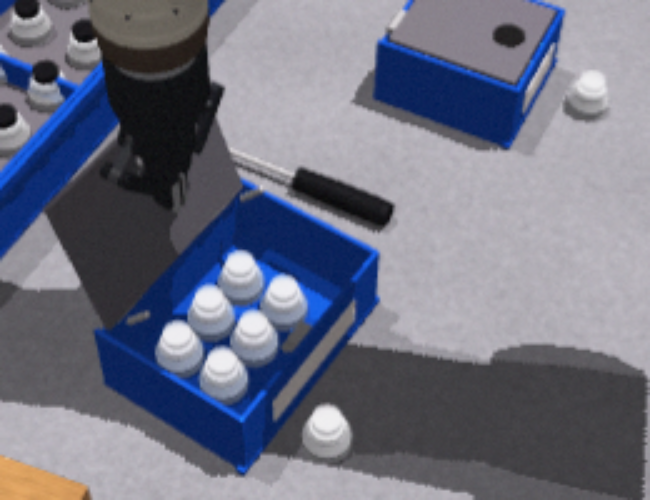

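The lid leans back past upright: its panel spans crop (50,210) to (240,185). Now I withdraw straight forward, rise, and check.

```bash
python3 -m inch '[[0.015,0,0,0,0,0,1],[0.035,0,0,0,0,0,1],[0.06,0,0,0,0,0,1],[0.085,0,0,0,0,0,1],[0.11,0,-0.01,0,0,0,1],[0.135,0,-0.03,0,0,0,1],[0.16,0,-0.05,0,0,0,1],[0.185,0,-0.07,0,0,0,1],[0.205,0,-0.09,0,0,0,1],[0.22,0,-0.1,0,0,0,1],[0.22,0,-0.1,0,0,0,1],[0.22,0,-0.1,0,0,0,1]]'
python3 - <<'E'
from h import *
for n in("side","top"):
    p,d=optics.camera(n); cv2.imwrite(f"pics/{n}4.png",p[:,:,::-1])
    a=cv2.imread(f"pics/{n}4.png")
    if n=="side": cv2.imwrite("pics/s4.png",cv2.resize(a[100:420,130:410],None,fx=1.8,fy=1.8))
o=telemetry.get_obs();print(o['ee_pos'],o['wrist_force'])
E
```

```text
time: 11.67
ee_pos: [0.3572, 0.1962, 0.2516]
tcp_rot: [180.0, 0.1, 174.6]
wrist_force: [-0.2, 0.4, -0.5]
opening: -0.0
[0.35761183 0.19583087 0.25015597] [ 0.277574   -0.11112516  0.20291384]
```

View pics/s4.png

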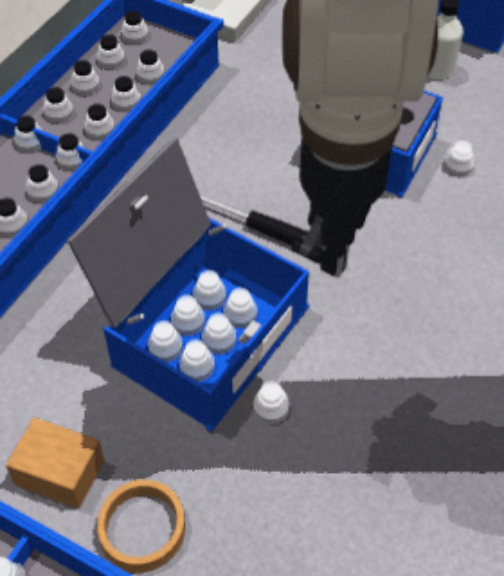

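View pics/top4.png

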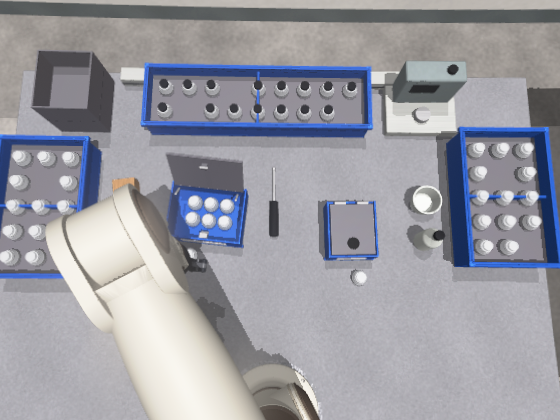

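The lid leans back and the bystanders look unmoved. One numeric check of the lid's top edge before handing in.

```bash
python3 - <<'E'
from h import *
xl=np.array([.995,-.0995]);hg=np.array([.5758,.1741])
for n,c in(("top",[(170,154),(243,161)]),("side",[(228.9,177.8),(170,235)])):
    w=np.mean([onz(n,q,.208) for q in c],0); dx=(w[:2]-hg)@xl; print(n,w.round(3),"behind hinge",dx.round(3),"angle",np.pi/2+np.arctan2(dx,.127))
E
python3 -m inch '[[0,0,0,0,0,0,1],[0,0,0,0,0,0,1],[0,0,0,0,0,0,1],[0,0,0,0,0,0,1],[0,0,0,0,0,0,1],[0,0,0,0,0,0,1]]'
```

```text
top [0.618 0.165 0.208] behind hinge 0.043 angle 1.8972171047282316
side [0.615 0.169 0.208] behind hinge 0.04 angle 1.8726212620237668
time: 12.27
ee_pos: [0.3574, 0.1958, 0.2511]
tcp_rot: [-180.0, 0.0, 174.5]
wrist_force: [0.3, -0.2, 0.3]
opening: -0.0005
```

```bash
python3 -c "
from workcell import order;print(order.job_done())"
```

```text
the job is handed in; nothing more can be done
None
```

The wide box is open: its lid leans back by itself, and I handed the job in at about 12.3 s of the 45 s limit.

- **Opening:** I pressed the pad with the closed fingers until it reached its stop, at about 10 N. I let the spring raise the lid ajar, pushed it past upright, and backed off to z = 0.25 m.
- **Lid angle:** the last pictures put it at about 1.90 rad (top camera) and 1.87 rad (side camera), against the required 1.75. This uses the top edge as picked by eye, and assumes it is at the height it has with the lid at 1.9 rad. The side picture also shows the lid leaning back freely.
- **Clear of everything:** the wrist force was near zero at the end.
- **Narrow box and bystanders:** the narrow box is shut. By eye, cap_a, cap_b, the tape roll, bottle, tub, driver and carton had not moved, but I did not measure their positions. In the last top view the arm hid cap_a, the tape roll and part of the carton; the side view showed them in place.
- **Problem on the way:** the first approach ran the last joint to its 180° limit and tilted the tool by 1.8°. I levelled it and turned the tool half round before touching anything.
- **Measurement disagreement:** the pad's height from the two cameras came out about 4.5 mm too high (0.090 m against 0.0855 m). I used the given height, and the press force agreed with it.

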